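Unlock the slide stage and index the phone at the detent notch

ROBOT

A 7-joint arm with a two-finger parallel gripper is mounted at the origin on a cart in front of the work surface, level with it; the furniture and walls round the work are solid. World frame = base frame: x ahead of the robot, y to its left, z up, the work surface at z = 0. Lengths are in m, angles in degrees, forces in N, time in s.
With the tool pointing down it reaches from about 0.425 to 0.875 m from the base axis. Payload 4.7 kg.
Tool frame: the origin (TCP) lies at the very end of the fingers, on their centre line; the grasp point (between the pads) lies 19 mm behind it (env.grasp_offset is the distance from the TCP to the grasp point, in m); z points along the fingers, y is the line along which they close (so a half turn about z gives the same grasp; the last joint's range is limited). The gripper opens to 87 mm and grips with 3 to 60 N. Pads are 19 mm wide; open, the fingers measure 117 mm over their backs; the gripper's body (75 mm by 190 mm) begins 51 mm behind the grasp point.
Start: joints at [-73.906, 18.392, -4.016, 83.108, 1.295, 78.541, -3.26], TCP at [0.171, 0.627, 0.223] pointing down, gripper open.
Joint ranges: [-163.93, 163.93], [-17.29, 119.83], [-79.2, 71.16], [3.27, 140.29], [-89.18, 269.18], [5.43, 117.66], [-154.24, 154.24]. Speed limits (degrees/s): [147.25, 147.25, 180, 180, 180, 180, 180].

INTERFACE

Orientations are given as [roll, pitch, yaw] about the fixed x, y, z axes, in that order (R = Rz(yaw) Ry(pitch) Rx(roll)).
In Python, from cell import env gives the robot as it stands. The module is installed in compiled form; this text tells all that it offers.
- The arm moves only by the tool drive_tool, never from a script. Its argument "moves" is one flat list of numbers, 5 for each row, row after row: the shift along the tool's x, y, z in units of 40 mm (1.0 is 40 mm), then the turn about the tool's z in units of 10 degrees (1.0 is 10 degrees), then the finger opening in mm, from 0 to 87. A call has 1 to 5 rows; each row is the pose to reach, as a shift and turn from the pose commanded when the call began, along the tool's axes at that moment; what a row does not reach only later rows make up. A row lasts 1/8 s, in which the tool goes at most 62.5 mm and 10.7 degrees, less where a joint would pass 70% of its speed; a pose out of reach is approached as far as the arm can. A call with a gripper value outside its range is refused whole. The fingers move at their own pace and stop on an object; "squeeze" is the grip in N (left out, the last holds). Time passes only in rows, so rows that repeat a pose let the fingers close. It gives the time, the measured TCP pose, the force, the opening and the grip force at its end, in the units of the state.
- env.get_obs(): the state, without advancing time (a new reading comes with each control period).
- env.read_camera(name): name is "scene" or "top"; returns (picture, depth): 480x640x3 uint8, red, green, blue; 480x640 float32, m along the optical axis (not along the pixel's ray), 0 where there is no reading.
- env.camera_model(name): a dict with "K" (3x3 intrinsics, pixels), "k1" (the pictures are not rectified: a ray, as slopes to the right and down, at radius r is drawn at 1 + k1 r^2 times it, then the intrinsics apply), "rvec" (rotation vector, rad) and "tvec" (3), from world to camera coordinates, as OpenCV has them. Camera axes: x right, y down, z forward; pixel columns grow to the right and rows downward; lengths in m; the calibration is good to about 2 mm. A picture is of the moment at which its call begins. camera_model takes no time and is no camera call.
- env.sign_off(): hands the job in; it is judged then, once.
The state is a dict: "time_s": time; "qpos": joint angles; "joint_velocities": joint speeds; "effort": joint torques, N m; "tool_pos": TCP position; "tool_rot": TCP orientation; "force": force on the tool from outside, world axes, zero at the start; "wrist_torque": the same for the moment, N m; "grip_width": finger opening in m; "grasp_force": force on a finger pad.
Only numpy, scipy, OpenCV 4.12 (cv2) and the standard library are available. Lean on these libraries where they do the work, as an engineer would, in place of code of your own. Each camera call takes 0.05 s, during which the arm holds its last target. There are 200 camera calls.

TASK

Take the upright key out of its stand, put its blade into the slot of the lock screw on the slide stage, turn the screw a quarter turn anticlockwise (seen from above) to its stop so that the carriage is free, and leave the key standing in the screw. Then grip the carriage by its round knob and slide the carriage with the opened phone along the rail towards the index strip until the ball under the knob clicks into the V notch; do not run on past the notch. The program finishes while holding: keep gripping the knob with the carriage still at the notch, do not let go; leave the jar, the small box and the solder spool where they are.

Things in the scene. Friction and masses are not known exactly. Their poses are not given: they have to be found in the camera images.
- stage: Fixed slide stage: aluminium base plate 137 x 370 x 8 mm lying on the bench, with a steel rail along its own y axis. Origin at bench height on the rail's centre line; own y points along the rail, from the lock screw towards the index strip (roughly to the robot's left); own x points away from the robot. The plate spans own x -85 to 52 mm and own y -225 to 145 mm. The whole stage may be turned by up to about 0.2 rad.
- screw_slot (a point): Centre of the slot's mouth on top of the captive lock screw, 54 mm above the bench: a 30 mm square steel head, the slot 18 mm long (point x axis) and 5 mm wide (point y axis), 9 mm deep, with rounded lips. It stands at stage x 20, y -165 mm; under its head a flat strut blocks the pin on the carriage's tail. z up; the point turns with the screw.
- lock_screw (a joint): Turn of the lock screw in rad: 0 to 0.1 at the start (locked, strut against the pin), grows anticlockwise seen from above, stop at 1.5 (carriage free). Friction torque about 0.08 N m; it stays where it is left. The key has about 0.15 rad of play in the slot each way.
- key_handle (a point): Centre of the flat handle of the loose key (70 g, 76 mm tall overall), which stands upright in its stand. Handle black, 28 mm along the point's x, 12 mm along its y (grasp across this), 36 mm tall; 58 mm above the blade's tip. Below it a round steel shaft 10 mm thick, a round flange 24 mm across (8 to 13 mm above the tip) and the blade, 14 mm along x, 3 mm along y, 8 mm long. Seated in the screw or the stand, the flange rests on top, the tip 8 mm below the top face.
- key_tip (a point): Middle of the lower end of the key's blade; same axes as the key_handle.
- key_stand: Fixed grey block 46 x 46 x 24 mm with a slot like the screw's (along its own x) in its top, in which the key stands 8 mm deep. Origin at the centre of its underside.
- carriage: Aluminium carriage, 140 mm across the rail, 56 mm along it, top 30 mm above the bench, with an opened phone 110 x 48 x 9 mm fixed on it (top 39 mm above the bench). Origin on the rail's centre line at bench height, axes as the stage's; slides along stage y only, from y -90 mm (parked) by at most 205 mm; sliding friction about 1.5 N.
- knob (a point): Middle of the grip part of the upright round black knob at the carriage's near edge, 60 mm above the bench; the knob is 18 mm thick and its top is 78 mm above the bench. It lies 66 mm from the rail's centre line, on the robot's side. A spring-loaded ball of 8 mm is right below its axis, and drops into the notch when the knob stands over the notch.
- notch (a point): Centre of the V notch (9 mm wide, 4 mm deep) at the top face of the fixed steel index strip (16 x 65 x 8 mm), 16 mm above the bench, under the knob's path, 85 to 175 mm from the parked knob. Axes as the stage's. Along +y the ball meets a ramp 18 to 32 mm before the notch, then a flat crest (push 3 to 6 N), and is drawn into the notch (push drops to about 0); to run on takes 10 to 16 N.
- jar: Bystander: green-capped jar 34 x 34 x 38 mm. Origin under its centre.
- box: Bystander: small blue box 56 x 28 x 24 mm. Origin under its centre.
- spool: Bystander: small solder spool 45 x 36 x 20 mm. Origin under its centre.
Mind the look-alikes: they are no part of the job. What is meant by the part that bears key_handle is not green or purple, and is the larger of those in its own colour.

How it is judged:
By the outcome, as a careful person would: the job done as asked, in the order asked, and still so for the second after the job is handed in, while the arm keeps its last pose, push and grip.
It also fails if it takes over 61 s, if anything falls off the work surface, if the arm or the gripper's body presses on something with over 40 N, if the wrist force passes 120 N, or if a joint passes its speed limit or range.

## Working session

There is one attempt and no reset: what is moved stays moved. The work goes in short steps, Python scripts to look and compute and a tool call to move; the robot and the scene stay as the last step left them, time stands still between calls to the robot, and variables do not carry over. Pictures are saved under pics/ and viewed, at most 13 in all, crops included, and the job is handed in when it is done.

Besides the shell and the picture viewer there is one more tool, called after "Call:" as name(argument=value, ...), one argument or row to a line, values as JSON. drive_tool: Moves the arm, as the interface text tells. Its arguments: {"type":"object","properties":{"moves":{"type":"array","items":{"type":"number"}},"squeeze":{"type":"number"}},"required":["moves"]}

```bash
mkdir -p pics; cat > h.py <<'E'
import numpy as np,cv2
from cell import env
from scipy.spatial.transform import Rotation as Ro
def cam(n):
    m=env.camera_model(n);R=cv2.Rodrigues(np.array(m['rvec'],float))[0];return np.array(m['K'],float),float(m['k1']),R,np.array(m['tvec'],float).ravel()
def ray(n,uv):
    K,k1,R,t=cam(n);uv=np.atleast_2d(np.array(uv,float))
    d=np.c_[(uv[:,0]-K[0,2])/K[0,0],(uv[:,1]-K[1,2])/K[1,1]];s=d.copy()
    for _ in range(20): s=d/(1+k1*(s**2).sum(1,keepdims=True))
    return -R.T@t,np.c_[s,np.ones(len(s))]@R
def plane(n,uv,z):
    c,d=ray(n,uv);return c+d*((z-c[2])/d[:,2])[:,None]
def dep(n,uv,D):
    c,d=ray(n,uv);uv=np.atleast_2d(uv).astype(int);return c+d*D[uv[:,1],uv[:,0]][:,None]
def cloud(n,D):
    v,u=np.mgrid[0:480,0:640];return dep(n,np.c_[u.ravel(),v.ravel()],D).reshape(480,640,3)
def snap(n,tag):
    P,D=env.read_camera(n);cv2.imwrite(f'pics/{tag}.png',P[:,:,::-1]);np.savez(f'{tag}.npz',P=P,D=D);return P,D
E
python3 - <<'E'
from h import *
for n in('scene','top'):
    snap(n,n+'0');K,k,R,t=cam(n);print(n,K.tolist(),k,-R.T@t,R.round(2).tolist())
print(env.get_obs())
E
```

```text
scene [[449.04075842917405, 0.0, 315.2975762907425], [0.0, 449.04075842917405, 238.4818293755197], [0.0, 0.0, 1.0]] -0.08880306997581482 [-0.12986625  0.57063716  0.42185596] [[-0.6, -0.8, -0.02], [-0.31, 0.26, -0.92], [0.73, -0.55, -0.4]]
top [[468.72773285153767, 0.0, 320.3791353217611], [0.0, 468.72773285153767, 242.23516745644886], [0.0, 0.0, 1.0]] -0.09278245414183589 [0.29464885 0.13492265 1.01550638] [[-0.02, -1.0, 0.0], [-0.98, 0.02, -0.21], [0.21, -0.01, -0.98]]
{'time_s': 0.1, 'qpos': array([-73.90561751,  18.43319203,  -4.01663362,  83.16727506,
         1.29439661,  78.54095655,  -3.25969398]), 'joint_velocities': array([ 0.07265356, -0.01317807, -0.00347161, -0.21142468,  0.05248469,
       -0.11499724,  0.12562363]), 'effort': array([-2.61263622e-04, -4.92573845e+01, -4.05941913e-01, -3.13400388e+01,
       -6.42351480e-02,  3.95556504e-02,  1.05423298e-04]), 'tool_pos': array([0.17127298, 0.62652059, 0.22159498]), 'tool_rot': array([-1.79903779e+02,  4.51754238e-03,  1.64716433e+02]), 'force': array([-1.11893979, -0.92666732,  0.14292773]), 'wrist_torque': array([ 0.00635558, -0.00508233, -0.00340302]), 'grasp_force': 0.0, 'grip_width': 0.08718675232528979}
```

View pics/scene0.png

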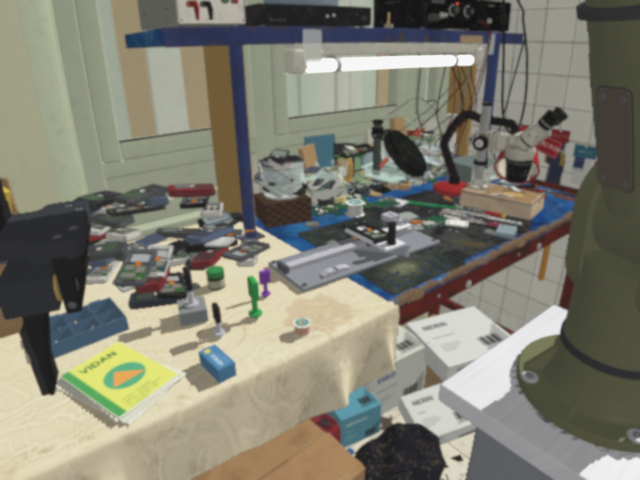

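View pics/top0.png

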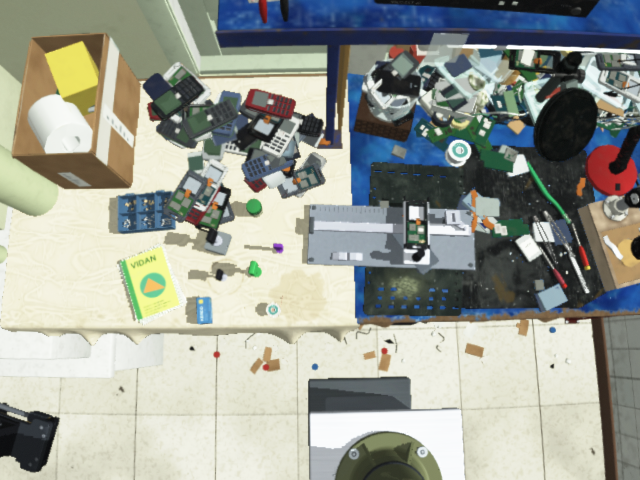

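The pictures show the grey stand with a black key at top (215,240) / scene (190,300). A smaller black key sits at top (220,273), with green and purple look-alikes nearby. The stage plate spans top (308–475, 205–268), with the knob at (418,256) and the screw near (453,218). I'll zoom in next.

```bash
python3 - <<'E'
from h import *
P=np.load('top0.npz')['P'];S=np.load('scene0.npz')['P']
a=cv2.resize(P[195:275,300:480],(800,356),interpolation=cv2.INTER_CUBIC)
b=cv2.resize(P[225:285,190:290],(400,240),interpolation=cv2.INTER_CUBIC)
c=cv2.resize(S[255:345,150:300],(400,240),interpolation=cv2.INTER_CUBIC)
cv2.imwrite('pics/z1.png',np.vstack([a,np.hstack([b,c])])[:,:,::-1])
D=np.load('top0.npz')['D'];C=cloud('top',D)
for uv in [(215,233),(215,243),(225,243),(206,243),(330,250),(453,218),(418,256),(420,256),(348,255),(220,272),(400,250),(250,300)]: print(uv,C[uv[1],uv[0]].round(3))
E
```

```text
(215, 233) [0.52  0.346 0.075]
(215, 243) [0.509 0.357 0.025]
(225, 243) [0.51  0.335 0.023]
(206, 243) [0.51  0.376 0.025]
(330, 250) [0.493 0.107 0.01 ]
(453, 218) [ 0.551 -0.159  0.046]
(418, 256) [ 0.463 -0.07   0.08 ]
(420, 256) [ 0.464 -0.075  0.077]
(348, 255) [0.48  0.068 0.012]
(220, 272) [0.441 0.338 0.054]
(400, 250) [ 0.49  -0.046  0.01 ]
(250, 300) [ 0.388  0.283 -0.004]
```

View pics/z1.png

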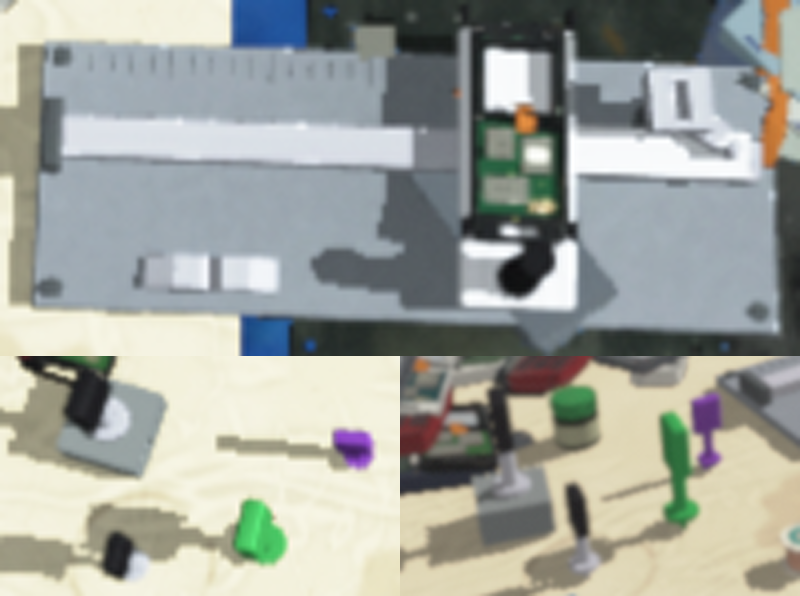

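The zoom shows the stand with the black key upright, its flat handle running roughly along world x at about -19°. The screw head is at top px (453,217) with the slot along world x. The notch is at px (348.4,256) and the knob at (418,256). I'll now compute the poses.

```bash
python3 - <<'E'
from h import *
d=np.load('top0.npz');P,D=d['P'].astype(int),d['D'];C=cloud('top',D)
s=np.load('scene0.npz');PS,DS=s['P'].astype(int),s['D'];CS=cloud('scene',DS)
def rect(p):
    r=cv2.minAreaRect((p[:,:2]*1000).astype(np.float32));return r
# stand
def near(C,x,y,r,z0,z1): return (abs(C[...,0]-x)<r)&(abs(C[...,1]-y)<r)&(C[...,2]>z0)&(C[...,2]<z1)
for nm,CC,PP in(('top',C,P),('scene',CS,PS)):
    m=near(CC,.51,.352,.045,.015,.032)&(PP.max(2)>60);print(nm,'stand',m.sum(),CC[m].mean(0).round(4),np.median(CC[m][:,2]),rect(CC[m]))
    m=near(CC,.515,.35,.035,.055,.105)&(PP.max(2)<90);print(nm,'handle',m.sum(),CC[m].mean(0).round(4),CC[m].max(0).round(3),rect(CC[m]) )
    h=CC[m];hh=h[h[:,2]>.085]; print(' top',len(hh),hh.mean(0).round(4),rect(hh) if len(hh)>2 else 0)
    m=near(CC,.463,-.07,.03,.07,.09)&(PP.max(2)<90);print(nm,'knobtop',m.sum(),CC[m].mean(0).round(4),CC[m][:,2].max() if m.any() else 0,rect(CC[m]) if m.sum()>2 else 0)
    m=near(CC,.551,-.159,.03,.044,.062);print(nm,'screw',m.sum(),CC[m].mean(0).round(4),np.median(CC[m][:,2]) if m.any() else 0,rect(CC[m]) if m.sum()>2 else 0)
# stage corners (zoom px)-> rays at z=.008
z=np.array([[40,42],[783,68],[778,332],[33,305]],float);uv=np.c_[300+z[:,0]*180/800,195+z[:,1]*80/356]-.4
c=plane('top',uv,.008);print(c.round(4))
e=(c[0]+c[3]-c[1]-c[2])/2;print('len',np.linalg.norm(e[:2]),'yaw',np.degrees(np.arctan2(-e[0],e[1])))
f=(c[0]+c[1]-c[2]-c[3])/2;print('wid',np.linalg.norm(f[:2]),np.degrees(np.arctan2(f[1],f[0])))
th=np.arctan2(-e[0],e[1]);R=np.array([[np.cos(th),-np.sin(th)],[np.sin(th),np.cos(th)]])
o=c.mean(0)[:2]-R@[-.0165,-.04];print('stage o',o)
print('screw',o+R@[.02,-.165],'knob',o+R@[-.066,-.09])
q=plane('top',[[300+214*.225-.4,195+272*80/356-.4]],.016)[0];print('notch',q,'in stage',R.T@(q[:2]-o))
q=plane('top',[[300+681*.225-.4,195+98*80/356-.4]],.054)[0];print('slot ray',q)
E
```

```text
top stand 341 [0.5103 0.3481 0.0239] 0.023622281363382847 ((523.563720703125, 349.2309875488281), (45.14611053466797, 67.55859375), 71.89312744140625)
top handle 120 [0.5127 0.3516 0.0834] [0.527 0.361 0.094] ((513.6611938476562, 353.0013122558594), (11.115171432495117, 28.096139907836914), 74.82347106933594)
 top 75 [0.5138 0.3527 0.0902] ((513.6776733398438, 353.0619812011719), (10.989444732666016, 28.096139907836914), 74.82347106933594)
top knobtop 55 [ 0.4688 -0.0748  0.0772] 0.0815580857974263 ((468.9898376464844, -74.63577270507812), (14.353201866149902, 16.003782272338867), 49.720619201660156)
top screw 216 [ 0.551  -0.156   0.0527] 0.05325820895021527 ((549.7000732421875, -162.06204223632812), (45.65108108520508, 35.223506927490234), 87.37091827392578)
scene stand 503 [0.5062 0.3567 0.0234] 0.023582480563655694 ((523.97314453125, 350.66766357421875), (46.7927360534668, 71.77789306640625), 72.54839324951172)
scene handle 165 [0.5041 0.3573 0.0775] [0.523 0.363 0.092] ((510.3945007324219, 355.10406494140625), (12.225281715393066, 28.112674713134766), 74.70896911621094)
 top 58 
[... 160 characters left out ...]
0749] 0.07837209726790378 ((468.189453125, -74.3858642578125), (14.417613983154297, 16.82465362548828), 43.86642074584961)
scene screw 123 [ 0.5465 -0.1533  0.0506] 0.05159511597543004 ((550.046875, -156.26162719726562), (34.218955993652344, 31.951642990112305), 0.16347752511501312)
[[ 0.5988  0.1527  0.008 ]
 [ 0.5794 -0.2244  0.008 ]
 [ 0.4443 -0.2099  0.008 ]
 [ 0.4648  0.1578  0.008 ]]
len 0.3729199415397448 yaw -3.0582143353099154
wid 0.13489993325026084 -4.188899711585571
stage o [0.54043124 0.00811052]
screw [ 0.55159991 -0.15772151] knob [ 0.46972368 -0.07824017]
notch [0.47816464 0.06913415 0.016     ] in stage [-0.06543357  0.05761477]
slot ray [ 0.55210049 -0.15643972  0.054     ]
```

```bash
cat > to.py <<'E'
import sys
from h import *
# usage: to.py x y z yaw -> units
o=env.get_obs();p=o['tool_pos'];R=Ro.from_euler('xyz',o['tool_rot'],degrees=True)
a=[float(v) for v in sys.argv[1:5]]
d=R.inv().apply(np.array(a[:3])-p)/.04
print('t',round(o['time_s'],2),'pos',p.round(4),'rot',o['tool_rot'].round(2),'F',o['force'].round(1),'q7',o['qpos'][6].round(1),'w',o['grip_width'].round(4),o['grasp_force'])
print('units',d.round(3),'turn',((o['tool_rot'][2]-a[3]+180)%360-180)/10)
E
python3 to.py .5125 .354 .16 -16
```

```text
Traceback (most recent call last):
  File "to.py", line 7, in <module>
    print('t',round(o['time_s'],2),'pos',p.round(4),'rot',o['tool_rot'].round(2),'F',o['force'].round(1),'q7',o['qpos'][6].round(1),'w',o['grip_width'].round(4),o['grasp_force'])
                                                                                                                                        ^^^^^^^^^^^^^^^^^^^^^
AttributeError: 'float' object has no attribute 'round'
```

Call:
drive_tool(
  moves=[-10, -4.3, 1.0, 5.3, 60, -10, -4.3, 1.0, 5.3, 60, -10, -4.3, 1.0, 5.3, 60, -10, -4.3, 1.0, 5.3, 60, -10, -4.3, 1.0, 5.3, 60],
)

```text
time_s: 0.72
tool_pos: [0.4159, 0.4315, 0.1935]
tool_rot: [-180.0, -0.0, 111.4]
force: [0.2, 1.3, -0.5]
grip_width: 0.0606
grasp_force: 0.0
```

```bash
python3 to.py .5125 .354 .16 -16
```

```text
Traceback (most recent call last):
  File "to.py", line 7, in <module>
    print('t',round(o['time_s'],2),'pos',p.round(4),'rot',o['tool_rot'].round(2),'F',o['force'].round(1),'q7',o['qpos'][6].round(1),'w',o['grip_width'].round(4),o['grasp_force'])
                                                                                                                                        ^^^^^^^^^^^^^^^^^^^^^
AttributeError: 'float' object has no attribute 'round'
```

Call:
drive_tool(
  moves=[0, 0, 0, 5.3, 60, 0, 0, 0, 5.3, 60, 0, 0, 0, 5.3, 60, 0, 0, 0, 5.3, 60, 0, 0, 0, 5.3, 60],
)

```text
time_s: 1.35
tool_pos: [0.4145, 0.4328, 0.1934]
tool_rot: [-180.0, 0.1, 58.4]
force: [0.1, 0.1, -0.2]
grip_width: 0.0601
grasp_force: 0.0
```

Call:
drive_tool(
  moves=[0, 0, 0, 5.3, 60, 0, 0, 0, 5.3, 60, 0, 0, 0, 5.3, 60, 0, 0, 0, 5.3, 60, 0, 0, 0, 5.3, 60],
)

```text
time_s: 1.98
tool_pos: [0.4145, 0.4328, 0.1935]
tool_rot: [180.0, 0.0, 5.4]
force: [-0.6, -0.3, -0.6]
grip_width: 0.0598
grasp_force: 0.0
```

```bash
sed -i "s/o\['grip_width'\].round(4)/o['grip_width']/;s/o\['qpos'\]\[6\].round(1)/o['qpos'].round(1)/" to.py; python3 to.py .5125 .354 .16 -16
```

```text
t 1.98 pos [0.4145 0.4328 0.1935] rot [1.7996e+02 4.0000e-02 5.3800e+00] F [-0.6 -0.3 -0.6] q7 [ -68.2   13.5   22.8   93.8   -5.4   73.9 -129.1] w 0.05981990172239876 0.0
units [2.256 2.191 0.837] turn 2.1382927516252437
```

Call:
drive_tool(
  moves=[2.25, 2.19, 0.84, 0, 60, 2.25, 2.19, 0.84, 1, 60, 2.25, 2.19, 0.84, 2.14, 60, 2.25, 2.19, 0.84, 2.14, 60, 2.25, 2.19, 0.84, 2.14, 60],
)

```text
time_s: 2.6
tool_pos: [0.512, 0.3562, 0.1603]
tool_rot: [-180.0, 0.0, -15.4]
force: [-0.3, 0.6, -0.6]
grip_width: 0.0601
grasp_force: 0.0
```

```bash
python3 to.py .5125 .354 .056 -16; python3 - <<'E'
from h import *
P,D=snap('top','t1');Q,DS=snap('scene','s1')
a=cv2.resize(P[200:290,170:270],(400,360),interpolation=cv2.INTER_CUBIC)
c=cv2.resize(Q[215:335,130:264],(400,360),interpolation=cv2.INTER_CUBIC)
cv2.imwrite('pics/z2.png',np.hstack([a,c])[:,:,::-1])
E
```

```text
t 2.6 pos [0.512  0.3562 0.1603] rot [-1.7998e+02  4.0000e-02 -1.5390e+01] F [-0.3  0.6 -0.6] q7 [ -61.    18.5   29.3   92.8   -9.5   71.2 -135.4] w 0.06007131964417217 0.0
units [0.03  0.051 2.607] turn 0.060566761289825875
```

View pics/z2.png

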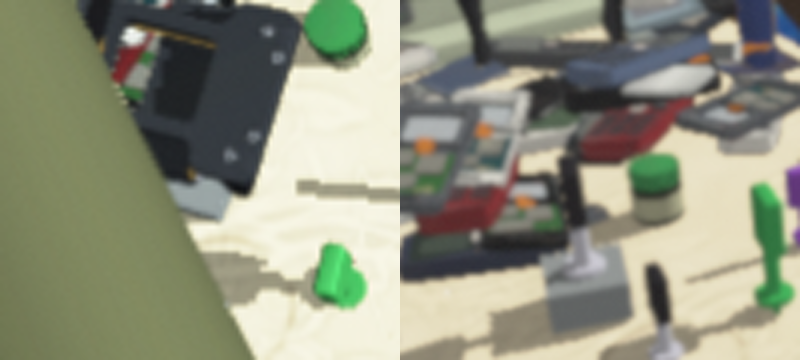

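The scene crop shows the fingers straddling above the key (fingers at x≈475 and 612, key at ≈572), with the jar clear. I'll descend and grip.

Call:
drive_tool(
  moves=[0.03, 0.05, 0.8, 0.06, 50, 0.03, 0.05, 1.6, 0.06, 50, 0.03, 0.05, 2.2, 0.06, 50, 0.03, 0.05, 2.6, 0.06, 50, 0.03, 0.05, 2.6, 0.06, 50],
  squeeze=15,
)

```text
time_s: 3.32
tool_pos: [0.5127, 0.3527, 0.0555]
tool_rot: [179.9, 0.1, -16.2]
force: [0.1, -0.7, -0.6]
grip_width: 0.0502
grasp_force: 0.0
```

Call:
drive_tool(
  moves=[0, 0, 0, 0, 30, 0, 0, 0, 0, 20, 0, 0, 0, 0, 10, 0, 0, 0, 0, 5, 0, 0, 0, 0, 5],
  squeeze=15,
)

```text
time_s: 3.95
tool_pos: [0.5139, 0.3536, 0.0566]
tool_rot: [-179.9, -0.0, -16.3]
force: [0.4, 1.0, 0.1]
grip_width: 0.0115
grasp_force: 15.0
```

```bash
python3 to.py .5125 .354 .056 -16;
```

```text
t 3.95 pos [0.5139 0.3536 0.0566] rot [-1.7988e+02 -3.0000e-02 -1.6280e+01] F [0.4 1.  0.1] q7 [ -59.5   24.2   28.    98.5  -12.8   60.4 -133.5] w 0.011541669852054078 15.02155530732125
units [-0.037  0.001  0.016] turn -0.02790270712995948
```

Call:
drive_tool(
  moves=[0, 0, 0, 0, 5, 0, 0, -0.5, 0, 5, 0, 0, -1.3, 0, 5, 0, 0, -2.3, 0, 5, 0, 0, -3.1, 0, 5],
  squeeze=40,
)

```text
time_s: 4.58
tool_pos: [0.514, 0.3516, 0.1828]
tool_rot: [180.0, -0.0, -16.3]
force: [0.1, 0.7, -0.3]
grip_width: 0.0116
grasp_force: 40.0
```

```bash
python3 to.py .552 -.155 .18 -0.5;
```

```text
t 4.58 pos [0.514  0.3516 0.1828] rot [ 1.7999e+02 -4.0000e-02 -1.6330e+01] F [ 0.1  0.7 -0.3] q7 [ -61.2   17.5   29.9   91.4   -8.9   73.5 -136.2] w 0.011597597011587345 40.01081733244064
units [ 4.474 11.887  0.077] turn -1.5831101889850743
```

Call:
drive_tool(
  moves=[0.45, 1.19, 0, 0, 5, 0.9, 2.4, 0, 0, 5, 1.35, 3.6, 0, 0, 5, 1.8, 4.8, 0, 0, 5, 2.25, 6.0, 0, 0, 5],
)

```text
time_s: 5.2
tool_pos: [0.5323, 0.0943, 0.1811]
tool_rot: [180.0, 0.0, -16.3]
force: [0.2, 0.4, 0.4]
grip_width: 0.0116
grasp_force: 40.0
```

Call:
drive_tool(
  moves=[0.45, 1.2, 0, 0, 5, 0.9, 2.4, 0, 0, 5, 1.35, 3.6, 0, -0.5, 5, 1.8, 4.8, 0, -1, 5, 2.2, 5.8, 0, -1.58, 5],
)

```text
time_s: 5.82
tool_pos: [0.5511, -0.1532, 0.1812]
tool_rot: [180.0, 0.0, -0.4]
force: [1.1, -0.3, -0.4]
grip_width: 0.0117
grasp_force: 40.0
```

Call:
drive_tool(
  moves=[0, 0, 0, 0, 5, 0, 0, 0, 0, 5],
)

```text
time_s: 6.08
tool_pos: [0.5516, -0.1502, 0.1806]
tool_rot: [-180.0, 0.0, -0.5]
force: [-0.8, 0.2, -0.4]
grip_width: 0.0121
grasp_force: 40.0
```

```bash
python3 to.py .552 -.157 .125 -0.5; python3 - <<'E'
from h import *
P,D=snap('top','t2');Q,DS=snap('scene','s2')
a=cv2.resize(P[180:280,400:500],(400,400),interpolation=cv2.INTER_CUBIC)
c=cv2.resize(Q[170:270,360:460],(400,400),interpolation=cv2.INTER_CUBIC)
cv2.imwrite('pics/z3.png',np.hstack([a,c])[:,:,::-1])
E
```

```text
t 6.08 pos [ 0.5516 -0.1502  0.1806] rot [-1.7996e+02  4.0000e-02 -5.5000e-01] F [-0.8  0.2 -0.4] q7 [-27.9  12.9  46.7  99.2  -9.9  72.1 -69.5] w 0.012086616992161181 40.00909367154236
units [0.012 0.171 1.39 ] turn -0.004560353718702004
```

View pics/z3.png

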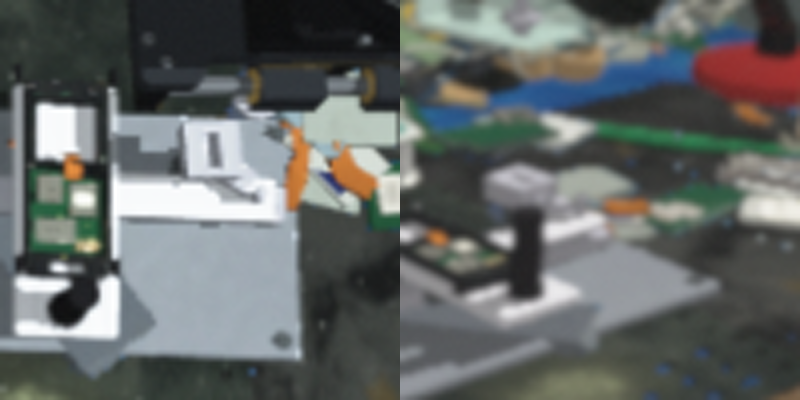

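The top crop shows the slot as a dark bar at about px (453,217), and the gripper hides nothing of the head. I'll measure the slot precisely and project the expected key tip into the image.

```bash
cat >> h.py <<'E'
def proj(n,X):
    K,k1,R,t=cam(n);c=R@np.array(X)+t;s=c[:2]/c[2];s=s*(1+k1*(s@s));return K[[0,1],[0,1]]*s+K[:2,2]
E
python3 - <<'E'
from h import *
d=np.load('t2.npz');P,D=d['P'],d['D'];o=env.get_obs();p=o['tool_pos']
for n in('top','scene'): print(n,'tip',proj(n,p-[0,0,.0395]),'handle',proj(n,p+[0,0,.0185]),'slot',proj(n,[.552,-.157,.054]))
g=P.mean(2);print(g[208:228,443:464].astype(int))
C=cloud('top',D);print((C[208:228:2,443:464:2,2]*1000).astype(int))
Q=np.load('s2.npz')['P']
a=cv2.resize(P[170:230,420:480],(400,400),interpolation=cv2.INTER_CUBIC);u,v=proj('scene',p-[0,0,.02]).astype(int)
c=cv2.resize(Q[v-50:v+50,u-50:u+50],(400,400),interpolation=cv2.INTER_CUBIC)
cv2.imwrite('pics/z4.png',np.hstack([a,c])[:,:,::-1]);print(u,v)
E
```

```text
top tip [461.25126217 205.03665536] handle [470.47037023 196.01999194] slot [453.08579256 216.66417228]
scene tip [388.90583389 177.87440212] handle [390.01002899 152.45319211] slot [389.75617399 213.26794673]
[[ 71  71  85  83  69  65  60  62  62  62  58  53  53  65  82  89  92 107
  150 188 197]
 [159 162 196 191 143 136 136 133 130 135 126 109 108 110 109 110 108 106
  117 144 162]
 [170 170 173 192 191 198 198 197 197 197 197 195 199 207 209 205 190 172
  169 170 167]
 [170 162 142 217 223 223 223 222 223 222 222 222 223 225 225 223 209 179
  173 172 171]
 [169 138 126 218 226 225 224 225 231 224 222 223 228 226 226 224 211 180
  173 170 170]
 [167 125 120 214 226 225 224 219 206 156 142 171 222 226 226 224 214 185
  174 170 169]
 [167 131 115 196 225 226 224 223 219 137 112 156 218 226 225 224 214 185
  173 170 170]
 [165 135 115 190 224 226 224 226 224 141 113 153 215 225 225 223 216 191
  173 171 171]
 [156 130 111 170 222 225 225 230 234 148 112 144 208 225 226 223 216 193
  174 171 172]
 [104  99 112 169 221 225 225 228 230 147 115 139 200 223 225 223 216 193
  176 172 172]

[... 669 characters left out ...]
126 116 124 153 182 216 223
  224 226 239]
 [218 213 244 246 247 246 246 242 203 171 166 160 146 129 134 173 210 220
  229 236 242]
 [248 248 249 249 249 249 249 249 244 211 198 173 166 160 148 138 152 195
  226 237 228]]
[[  1   3   4   2   1  -1   4   9   8 150 152]
 [  7   8   6   8   8  57  54  53  53  10   8]
 [  4  50  52  53  55  56  52  54  53   8   7]
 [ 10  51  55  55  52  47  52  54  52   8   5]
 [  7  44  49  55  50  44  50  52  55  11   4]
 [  9  45  50  52  55  45  55  55  53   8   5]
 [ 16  42  58  53  53  44  52  54  50   9   7]
 [ 10  45  52  55  52  52  52  55  55  40   6]
 [ 29  42  51  49  49  51  47  50  52  38  39]
 [ 27  28  29  29  28  30  27  35  39  39  36]]
389 169
```

View pics/z4.png

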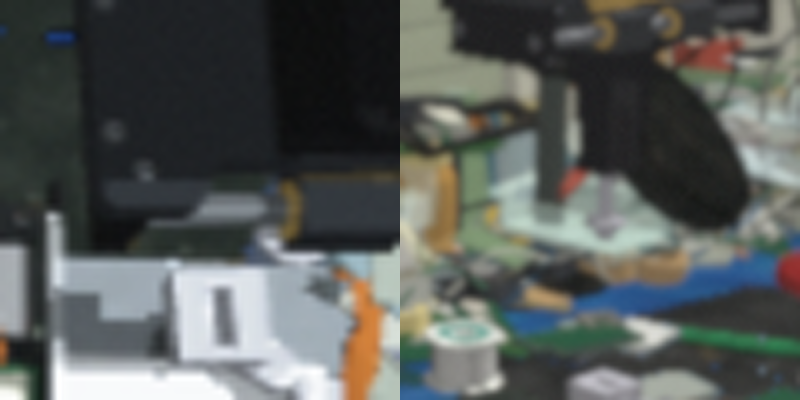

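```bash
python3 - <<'E'
from h import *
P=np.load('t2.npz')['P'];g=P.mean(2)
pts=[]
for v in range(213,221):
    w=np.clip(215-g[v,451:457],0,None);pts.append([451+(w*np.arange(6)).sum()/w.sum(),v])
w=plane('top',pts,.054);print(np.array(pts).round(2).tolist());f=np.polyfit(w[:,0],w[:,1],1);print('slot yaw',np.degrees(np.arctan(f[0])),'centre',w.mean(0).round(4),'ends',w[0].round(4),w[-1].round(4))
# head top-face square
m=(g>205).astype(np.uint8);m[:, :445]=0;m[:,462:]=0;m[:209]=0;m[224:]=0
c=max(cv2.findContours(m,0,2)[0],key=cv2.contourArea);print(cv2.minAreaRect(c),plane('top',[cv2.minAreaRect(c)[0]],.054))
print(P[196:214:1,455:468].mean(2).astype(int))
C=cloud('top',np.load('t2.npz')['D']);print((C[196:214,455:468,2]*1000).astype(int))
E
```

```text
[[452.82, 213.0], [452.92, 214.0], [452.95, 215.0], [453.07, 216.0], [453.14, 217.0], [453.27, 218.0], [453.41, 219.0], [453.48, 220.0]]
slot yaw 0.8097438679283424 centre [ 0.5524 -0.1571  0.054 ] ends [ 0.5601 -0.1571  0.054 ] [ 0.5446 -0.1573  0.054 ]
((453.5, 217.00001525878906), (13.433002471923828, 14.129528045654297), 84.2894058227539) [[ 0.55124323 -0.15784142  0.054     ]]
[[ 40  41  42  41  45  48  43  32  32  35  46  51  50]
 [ 43  44  44  45  49  61  60  57  60  47  48  55  56]
 [ 53  53  53  51  58  71  74  70  78  64  52  55  56]
 [100  97  97  90  73  66  65  69  82  78  63  56  57]
 [121 120 121 117  99  71  68  70  82  79  64  58  56]
 [138 138 137 133 115  82  77  79  89  83  63  57  56]
 [113 113 110 101  81  69  67  70  80  72  56  55  56]
 [ 74  73  68  73  78  79  74  71  81  72  52  53  57]
 [ 48  47  58  88 117 120 109  88  85  69  45  47  49]
 [ 44  46  60 104 139 141 127  96  72  50  35  33  33]
 [ 44  45  63  97 152 198 179 103  45  34  30  30  29]
 [ 46  59  80  90 109 154 165 117  79  75  75  74  72]
 [ 53  65  82  89  92 107 150 188 197 200 202 197 192]

[... 566 characters left out ...]
67 268 268 267 270 266 269 273 274 272]
 [267 268 265 266 265 267 266 266 268 269 275 273 274]
 [265 266 265 263 264 266 264 264 264 271 274 275 273]
 [  0   3   2 151 153 154 154 260 264 266 272 276 273]
 [  0   4   6   8 151 153 153 252 264 265 270 269 270]
 [  5   2   2   6 151 153 152 253 258 264 265 263 262]
 [  1   2   2   5   4 154 155 152 259 258 256 257 258]
 [  4   1   9   6   8   6 150 153 152 154 152 152 155]
 [  5   3   8   8   8   3   5 149 151 154 154 151   5]
 [ 54  55  53  55  53   8  10   8   8   7   5   9   9]
 [ 53  53  52  52  52   5   8   4   5   7   8   9   8]
 [ 52  54  54  51  53   5   8   7   7   6   9   5  12]
 [ 56  54  55  52  48   9   1   7   7   9   9   4  10]]
```

Call:
drive_tool(
  moves=[0.02, 0.08, 0.6, -0.13, 5, 0.02, 0.16, 1.2, -0.13, 5, 0.02, 0.16, 1.7, -0.13, 5, 0.02, 0.16, 1.9, -0.13, 5, 0.02, 0.16, 1.9, -0.13, 5],
)

```text
time_s: 6.8
tool_pos: [0.5528, -0.1562, 0.1041]
tool_rot: [-180.0, 0.0, 0.9]
force: [0.4, 0.1, -0.5]
grip_width: 0.0114
grasp_force: 40.0
```

```bash
python3 - <<'E'
from h import *
P,D=snap('top','t3');L=[]
for i in range(6): L.append(np.r_[env.get_obs()['tool_pos'],env.get_obs()['tool_rot'][2]]);Q,DS=snap('scene','s3')
print(np.array(L).round(4))
u,v=proj('scene',[.552,-.157,.07]).astype(int)
a=cv2.resize(P[185:245,425:485],(400,400),interpolation=cv2.INTER_CUBIC)
c=cv2.resize(Q[v-30:v+30,u-30:u+30],(400,400),interpolation=cv2.INTER_CUBIC)
cv2.imwrite('pics/z5.png',np.hstack([a,c])[:,:,::-1]);print(u,v)
E
python3 to.py .5523 -.1567 .1 .8
```

```text
[[ 0.5533 -0.1566  0.1048  0.8358]
 [ 0.5535 -0.1568  0.1051  0.8243]
 [ 0.5536 -0.1569  0.1053  0.8219]
 [ 0.5535 -0.1569  0.1053  0.8143]
 [ 0.5535 -0.1568  0.1052  0.8167]
 [ 0.5534 -0.1568  0.1051  0.8154]]
390 206
t 7.15 pos [ 0.5532 -0.1568  0.1049] rot [-1.7999e+02 -6.0000e-02  8.2000e-01] F [-0.3  0.2 -0.6] q7 [-25.2  17.9  45.2 103.6 -14.1  64.2 -64.3] w 0.011791749021386388 40.008882209440344
units [-0.024 -0.004  0.123] turn 0.001523936217571986
```

View pics/z5.png

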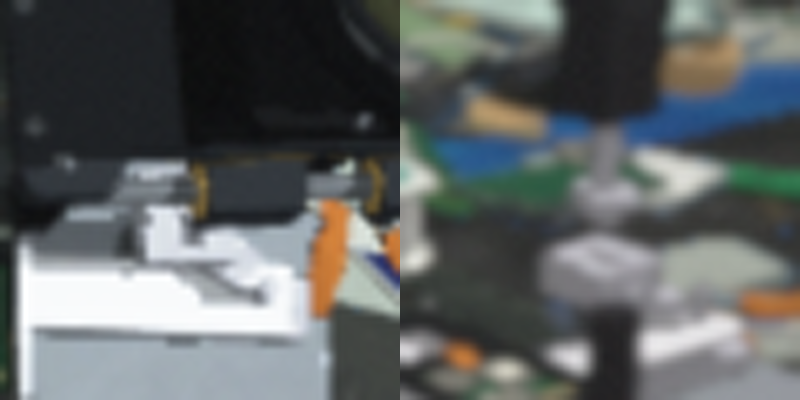

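The scene crop shows the flange centred over the head (both at x≈603), with the tip about 10 mm above it. I'll go down gently.

Call:
drive_tool(
  moves=[-0.025, 0, 0.15, 0, 5, -0.025, 0, 0.25, 0, 5, -0.025, 0, 0.3, 0, 5, -0.025, 0, 0.36, 0, 5, -0.025, 0, 0.36, 0, 5],
)

```text
time_s: 7.78
tool_pos: [0.5518, -0.1567, 0.0897]
tool_rot: [-180.0, 0.0, 0.8]
force: [0.2, 0.6, -1.6]
grip_width: 0.0121
grasp_force: 40.0
```

```bash
python3 to.py .5523 -.1567 .086 .8
```

```text
t 7.78 pos [ 0.5518 -0.1567  0.0897] rot [-1.7999e+02  2.0000e-02  8.2000e-01] F [ 0.2  0.6 -1.6] q7 [-24.8  18.9  44.9 104.6 -14.9  62.6 -63.7] w 0.012101447094584303 40.0087468358106
units [0.014 0.001 0.093] turn 0.0019389949094602344
```

Call:
drive_tool(
  moves=[0, 0, 0.04, 0, 5, 0, 0, 0.08, 0, 5, 0, 0, 0.1, 0, 5, 0, 0, 0.12, 0, 5, 0, 0, 0.12, 0, 5],
)

```text
time_s: 8.4
tool_pos: [0.5521, -0.1567, 0.0862]
tool_rot: [-180.0, -0.0, 0.8]
force: [-2.1, 0.3, 7.1]
grip_width: 0.0114
grasp_force: 40.0
```

```bash
python3 to.py .5523 -.1567 .086 .8
```

```text
t 8.4 pos [ 0.5521 -0.1567  0.0862] rot [-1.7995e+02 -2.0000e-02  8.1000e-01] F [-2.1  0.3  7.1] q7 [-24.6  19.2  44.8 104.7 -15.2  62.3 -63.5] w 0.011426463375568454 40.00347696302924
units [ 0.006 -0.     0.005] turn 0.0013143139426119888
```

Call:
drive_tool(
  moves=[0.01, 0, -0.03, -0.8, 5, 0.01, 0, -0.03, -1.7, 5, 0.01, 0, -0.03, -2.6, 5, 0.01, 0, -0.03, -3.5, 5, 0.01, 0, -0.03, -4.4, 5],
)

```text
time_s: 9.02
tool_pos: [0.5523, -0.1561, 0.0864]
tool_rot: [-180.0, -0.0, 45.1]
force: [-1.8, 1.0, 0.4]
grip_width: 0.0115
grasp_force: 40.0
```

```bash
python3 to.py .5521 -.1567 .086 45; python3 -c "
from h import *;print(env.get_obs()['wrist_torque'])"
```

```text
t 9.03 pos [ 0.5523 -0.1561  0.0864] rot [-1.7995e+02 -4.0000e-02  4.5110e+01] F [-1.8  1.   0.4] q7 [-18.4  17.6  36.9 104.5 -11.9  61.8 -22. ] w 0.011532386108824219 39.99646088661393
units [-0.014  0.007  0.009] turn 0.010806723824512688
[ 0.33423286  0.17703001 -0.09560148]
```

Call:
drive_tool(
  moves=[0, 0, 0, -0.8, 5, 0, 0, 0, -1.7, 5, 0, 0, 0, -2.6, 5, 0, 0, 0, -3.4, 5, 0, 0, 0, -3.8, 5],
)

```text
time_s: 9.65
tool_pos: [0.5526, -0.1561, 0.0864]
tool_rot: [180.0, -0.1, 83.0]
force: [1.3, 1.9, -0.7]
grip_width: 0.0117
grasp_force: 40.0
```

```bash
python3 to.py .5521 -.1567 .086 90; python3 -c "
from h import *;print(env.get_obs()['wrist_torque'])"
```

```text
t 9.65 pos [ 0.5526 -0.1561  0.0864] rot [ 1.7997e+02 -7.0000e-02  8.2980e+01] F [ 1.3  1.9 -0.7] q7 [-13.3  16.7  30.8 104.3  -9.7  61.6  14. ] w 0.01173063978814148 40.001340876478935
units [-0.018 -0.011  0.009] turn -0.7023281450272293
[ 0.35242727 -0.03945162 -0.06821021]
```

Call:
drive_tool(
  moves=[0, 0, 0, -0.2, 5, 0, 0, 0, -0.4, 5, 0, 0, 0, -0.6, 5, 0, 0, 0, -0.6, 5],
)

```text
time_s: 10.15
tool_pos: [0.5526, -0.1562, 0.0864]
tool_rot: [180.0, -0.0, 88.8]
force: [1.8, 4.5, -0.2]
grip_width: 0.0118
grasp_force: 40.0
```

```bash
python3 to.py .5521 -.1567 .086 90; python3 -c "
from h import *;print(env.get_obs()['wrist_torque'])"
```

```text
t 10.15 pos [ 0.5526 -0.1562  0.0864] rot [ 1.7997e+02 -4.0000e-02  8.8840e+01] F [ 1.8  4.5 -0.2] q7 [-12.6  16.6  29.9 104.3  -9.4  61.6  19.6] w 0.011813696021689907 40.00068768054916
units [-0.013 -0.013  0.01 ] turn -0.11553195674947858
[ 0.73319257 -0.37125206 -0.10853548]
```

Torque is still at the friction level, so I'll turn on until it rises.

Call:
drive_tool(
  moves=[0, 0, 0, -0.2, 5, 0, 0, 0, -0.3, 5, 0, 0, 0, -0.3, 5],
)

```text
time_s: 10.52
tool_pos: [0.5526, -0.1563, 0.0864]
tool_rot: [180.0, -0.0, 91.8]
force: [1.7, 5.3, -1.2]
grip_width: 0.0122
grasp_force: 40.0
```

```bash
python3 to.py .5521 -.1567 .086 90; python3 -c "
from h import *;print(env.get_obs()['wrist_torque'])"
```

```text
t 10.53 pos [ 0.5526 -0.1563  0.0864] rot [ 1.7997e+02 -3.0000e-02  9.1840e+01] F [ 1.7  5.3 -1.2] q7 [-12.2  16.5  29.5 104.3  -9.2  61.5  22.5] w 0.012151669257158229 39.99985525841112
units [-0.01  -0.012  0.01 ] turn 0.18412053986616
[ 1.09048782 -0.56215104 -0.05270123]
```

Call:
drive_tool(
  moves=[0, 0, 0, -0.2, 5, 0, 0, 0, -0.3, 5, 0, 0, 0, -0.3, 5],
)

```text
time_s: 10.9
tool_pos: [0.5526, -0.1563, 0.0864]
tool_rot: [180.0, -0.0, 94.9]
force: [3.4, 5.7, -1.7]
grip_width: 0.0118
grasp_force: 40.0
```

```bash
python3 to.py .5521 -.1567 .086 90; python3 -c "
from h import *;print(env.get_obs()['wrist_torque'])"
```

```text
t 10.9 pos [ 0.5526 -0.1563  0.0864] rot [ 1.7996e+02 -3.0000e-02  9.4880e+01] F [ 3.4  5.7 -1.7] q7 [-11.8  16.5  29.  104.3  -9.1  61.5  25.4] w 0.011803362586530114 39.9997997279479
units [-0.01  -0.013  0.01 ] turn 0.48762272154304187
[ 1.16398738 -0.58400066 -0.08192924]
```

Call:
drive_tool(
  moves=[0.012, 0.008, 0, -0.2, 5, 0.012, 0.008, 0, -0.4, 5, 0.012, 0.008, 0, -0.4, 5],
)

```text
time_s: 11.28
tool_pos: [0.5527, -0.1562, 0.0864]
tool_rot: [180.0, -0.0, 98.8]
force: [3.0, 4.3, -0.2]
grip_width: 0.0119
grasp_force: 40.0
```

```bash
python3 to.py .5521 -.1567 .086 90; python3 - <<'E'
from h import *;print(env.get_obs()['wrist_torque'])
P,D=snap('top','t6');Q,DS=snap('scene','s6');print(env.get_obs()['wrist_torque'])
u,v=proj('scene',[.552,-.157,.06]).astype(int)
a=cv2.resize(P[185:245,425:485],(400,400),interpolation=cv2.INTER_CUBIC)
c=cv2.resize(Q[v-30:v+30,u-30:u+30],(400,400),interpolation=cv2.INTER_CUBIC)
cv2.imwrite('pics/z6.png',np.hstack([a,c])[:,:,::-1])
E
```

```text
t 11.28 pos [ 0.5527 -0.1562  0.0864] rot [ 1.7998e+02 -1.0000e-02  9.8830e+01] F [ 3.   4.3 -0.2] q7 [-11.4  16.4  28.4 104.2  -8.8  61.5  29.2] w 0.011919894553159806 39.99980757967933
units [-0.01  -0.016  0.01 ] turn 0.883466162661054
[ 1.04073819 -0.62398064 -0.15930304]
[ 1.0919078  -0.66657449 -0.14577978]
```

View pics/z6.png

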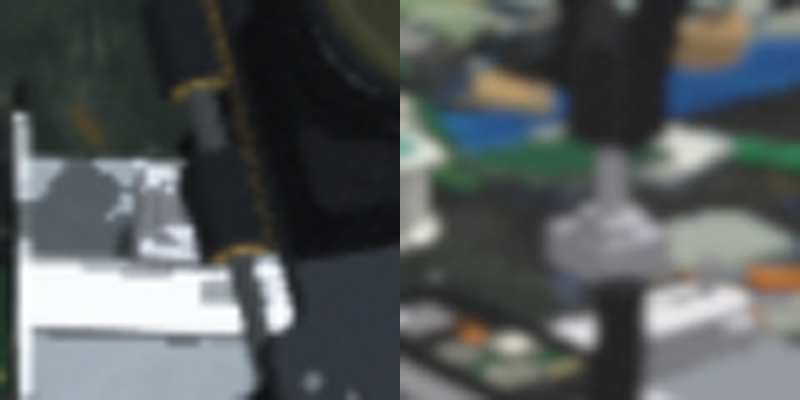

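Torque is rising (-0.15), and in the picture the strut has swung away from where it was, with the key seated on the head. I'll press slightly further to confirm the stop.

Call:
drive_tool(
  moves=[0.005, 0.008, 0, -0.2, 5, 0.005, 0.008, 0, -0.4, 5, 0.005, 0.008, 0, -0.4, 5],
)

```text
time_s: 11.75
tool_pos: [0.5527, -0.1562, 0.0864]
tool_rot: [-180.0, -0.0, 102.8]
force: [1.9, 3.6, -0.5]
grip_width: 0.0117
grasp_force: 40.0
```

```bash
python3 to.py .5521 -.1567 .086 90; python3 - <<'E'
from h import *
for i in range(3): print(env.get_obs()['wrist_torque'][2]);snap('top','t7')
E
```

```text
t 11.75 pos [ 0.5527 -0.1562  0.0864] rot [-180.     -0.    102.82] F [ 1.9  3.6 -0.5] q7 [-10.9  16.4  27.9 104.2  -8.6  61.5  33. ] w 0.011657091111912989 39.99918096633337
units [-0.009 -0.019  0.01 ] turn 1.282296883425437
-0.39009393546768756
-0.31311963419552596
-0.3294294272806608
```

The stop is reached. I'll unload within the play, then release and lift straight up.

Call:
drive_tool(
  moves=[0, 0, 0, 0.4, 5, 0, 0, 0, 0.8, 5, 0, 0, 0, 0.8, 5],
  squeeze=10,
)

```text
time_s: 12.28
tool_pos: [0.5524, -0.157, 0.0864]
tool_rot: [-180.0, 0.1, 94.9]
force: [1.1, 1.1, -0.3]
grip_width: 0.0121
grasp_force: 10.0
```

Call:
drive_tool(
  moves=[0, 0, 0, 0, 15, 0, 0, 0, 0, 25, 0, 0, 0, 0, 40, 0, 0, 0, 0, 40, 0, 0, -0.4, 0, 40],
)

```text
time_s: 12.9
tool_pos: [0.5518, -0.1558, 0.1018]
tool_rot: [-179.8, -0.0, 94.8]
force: [-0.0, -0.4, 0.4]
grip_width: 0.0383
grasp_force: 0.0
```

Call:
drive_tool(
  moves=[0, 0, -0.6, 0, 40, 0, 0, -1.4, 0, 40, 0, 0, -2.2, 0, 40, 0, 0, -2.5, 0, 40, 0, 0, -2.5, 0, 40],
)

```text
time_s: 13.52
tool_pos: [0.5533, -0.1561, 0.2033]
tool_rot: [179.9, 0.0, 94.8]
force: [0.2, -0.0, -0.4]
grip_width: 0.0398
grasp_force: 0.0
```

```bash
python3 to.py .469 -.0755 .19 -3.4
```

```text
t 13.53 pos [ 0.5533 -0.1561  0.2033] rot [1.7989e+02 1.0000e-02 9.4820e+01] F [ 0.2 -0.  -0.4] q7 [-13.4  10.3  30.1  96.8  -5.4  74.2  22.5] w 0.03982818291683089 0.0
units [ 2.186 -1.931  0.328] turn 9.821760599139305
```

Call:
drive_tool(
  moves=[1, -0.9, 0, 0, 40, 2.19, -1.93, 0, 1, 40, 2.19, -1.93, 0, 2, 40, 2.19, -1.93, 0, 3, 40, 2.19, -1.93, 0, 4, 40],
)

```text
time_s: 14.15
tool_pos: [0.4675, -0.0748, 0.2009]
tool_rot: [-179.9, 0.1, 54.5]
force: [0.5, 0.1, -0.0]
grip_width: 0.0401
grasp_force: 0.0
```

Call:
drive_tool(
  moves=[0, 0, 0, 1.05, 40, 0, 0, 0, 2.1, 40, 0, 0, 0, 3.1, 40, 0, 0, 0, 4.2, 40, 0, 0, 0, 5.2, 40],
)

```text
time_s: 14.78
tool_pos: [0.4676, -0.0751, 0.2007]
tool_rot: [-180.0, 0.2, 2.5]
force: [0.8, 1.5, 0.0]
grip_width: 0.0399
grasp_force: 0.0
```

```bash
python3 to.py .469 -.0755 .12 -3.4;python3 - <<'E'
from h import *
P,D=snap('top','t8');Q,DS=snap('scene','s8')
a=cv2.resize(P[180:280,390:490],(400,400),interpolation=cv2.INTER_CUBIC)
c=cv2.resize(Q[130:270,320:460],(400,400),interpolation=cv2.INTER_CUBIC)
cv2.imwrite('pics/z8.png',np.hstack([a,c])[:,:,::-1])
C=cloud('top',D);m=(abs(C[...,0]-.552)<.04)&(abs(C[...,1]+.157)<.04)&(C[...,2]>.1)&(C[...,2]<.135)
p=C[m];print(len(p),p.mean(0),p.max(0)) ;print(cv2.minAreaRect((p[:,:2]*1000).astype(np.float32)) if len(p)>3 else 0)
E
```

```text
t 14.78 pos [ 0.4676 -0.0751  0.2007] rot [-1.80e+02  1.70e-01  2.48e+00] F [0.8 1.5 0. ] q7 [-18.3  -3.3  23.5 109.6   1.4  73.5 -82.7] w 0.039945840592795885 0.0
units [0.042 0.013 2.018] turn 0.5884356336597903<stdin>:7: RuntimeWarning: Mean of empty slice.
  ret = um.true_divide(
Traceback (most recent call last):
ValueError: zero-size array to reduction operation maximum which has no identity
```

View pics/z8.png

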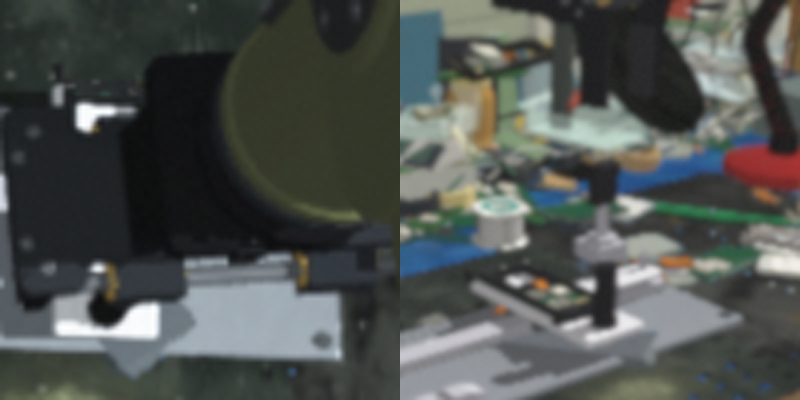

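The scene crop shows the key standing upright in the screw (handle at ≈(600,180)) and the fingers above the knob. I'll check the clearance of the wrist over the key before descending.

```bash
python3 - <<'E'
from h import *
for n,t in(('top','t8'),('scene','s8')):
    D=np.load(t+'.npz')['D'];C=cloud(n,D);m=(abs(C[...,0]-.552)<.045)&(abs(C[...,1]+.157)<.045)&(D>0)
    print(n,np.histogram(C[m][:,2],bins=np.arange(0,.7,.05)))
    m=(C[...,2]>.13)&(C[...,0]>.3)&(C[...,0]<.62)&(abs(C[...,1])<.3)&(D>0);p=C[m]
    for z in np.arange(.13,.5,.04):
        q=p[(p[:,2]>z)&(p[:,2]<z+.04)]
        if len(q): print(n,z.round(2),q[:,0].min().round(3),q[:,0].max().round(3),q[:,1].min().round(3),q[:,1].max().round(3))
E
```

```text
top (array([0, 0, 0, 0, 0, 0, 0, 0, 0, 0, 0, 0, 0]), array([0.  , 0.05, 0.1 , 0.15, 0.2 , 0.25, 0.3 , 0.35, 0.4 , 0.45, 0.5 ,
       0.55, 0.6 , 0.65]))
top 0.17 0.459 0.46 -0.097 -0.097
top 0.21 0.456 0.46 -0.105 -0.096
top 0.25 0.426 0.501 -0.14 0.009
top 0.29 0.426 0.503 -0.132 0.02
top 0.33 0.428 0.504 -0.092 -0.024
top 0.37 0.429 0.503 -0.096 -0.025
top 0.41 0.429 0.498 -0.083 -0.038
top 0.45 0.434 0.502 -0.062 -0.037
top 0.49 0.448 0.487 -0.045 -0.039
scene (array([354, 188, 104,   0,   0,   0,   0,   0,   0,   0,   0,   0,   0]), array([0.  , 0.05, 0.1 , 0.15, 0.2 , 0.25, 0.3 , 0.35, 0.4 , 0.45, 0.5 ,
       0.55, 0.6 , 0.65]))
scene 0.17 0.453 0.477 -0.106 -0.044
scene 0.21 0.452 0.478 -0.112 -0.038
scene 0.25 0.424 0.501 -0.164 0.013
scene 0.29 0.425 0.501 -0.172 0.022
scene 0.33 0.426 0.499 -0.095 -0.022
scene 0.37 0.427 0.502 -0.103 -0.026
scene 0.41 0.426 0.493 -0.1 -0.035
scene 0.45 0.429 0.502 -0.1 -0.036
scene 0.49 0.429 0.493 -0.098 -0.04
```

Call:
drive_tool(
  moves=[0.04, 0.0, 1.0, 0.58, 50, 0.04, 0, 2.0, 0.58, 50, 0.04, 0, 3.0, 0.58, 50, 0.04, 0, 3.6, 0.58, 50, 0.04, 0, 3.92, 0.58, 50],
  squeeze=30,
)

```text
time_s: 15.5
tool_pos: [0.4686, -0.075, 0.0435]
tool_rot: [180.0, 0.2, -2.8]
force: [-0.4, 0.7, -0.4]
grip_width: 0.05
grasp_force: 0.0
```

```bash
python3 to.py .469 -.0755 .043 -3.4
```

```text
t 15.5 pos [ 0.4686 -0.075   0.0435] rot [179.98   0.19  -2.83] F [-0.4  0.7 -0.4] q7 [-17.    7.3  24.3 119.4  -3.7  54.2 -83.6] w 0.049967908999106 0.0
units [0.011 0.011 0.014] turn 0.057322377396261004
```

Call:
drive_tool(
  moves=[0, 0, 0, 0.05, 30, 0, 0, 0, 0.05, 20, 0, 0, 0, 0.05, 12, 0, 0, 0, 0.05, 12, 0, 0, 0, 0.05, 12],
  squeeze=30,
)

```text
time_s: 16.12
tool_pos: [0.4707, -0.0752, 0.0462]
tool_rot: [-180.0, -0.1, -3.5]
force: [-0.2, 0.3, 2.5]
grip_width: 0.0163
grasp_force: 30.0
```

```bash
python3 to.py .4782 .0691 .043 -3.4
```

```text
t 16.12 pos [ 0.4707 -0.0752  0.0462] rot [-1.7999e+02 -8.0000e-02 -3.4800e+00] F [-0.2  0.3  2.5] q7 [-17.1   7.1  24.3 119.2  -3.6  54.2 -84.3] w 0.016291062649220617 30.0000878283754
units [-0.033 -3.612  0.081] turn -0.007776149785388498
```

Call:
drive_tool(
  moves=[0, -0.15, 0, 0, 12, 0, -0.5, 0, 0, 12, 0, -1.0, 0, 0, 12, 0, -1.5, 0, 0, 12, 0, -1.8, 0, 0, 12],
)

```text
time_s: 16.75
tool_pos: [0.4748, -0.0015, 0.0461]
tool_rot: [-180.0, -0.0, -3.4]
force: [-2.0, -2.2, 6.9]
grip_width: 0.0165
grasp_force: 30.0
```

```bash
python3 to.py .4782 .0691 .046 -3.5
```

```text
t 16.75 pos [ 0.4748 -0.0015  0.0461] rot [-1.7998e+02 -1.0000e-02 -3.3900e+00] F [-2.  -2.2  6.9] q7 [-22.5   6.9  20.6 119.3  -3.   54.3 -93.7] w 0.01654513460748463 30.000051520764828
units [-0.019 -1.766  0.004] turn 0.010617110732928836
```

Call:
drive_tool(
  moves=[0, -0.3, -0.02, 0, 12, 0, -0.6, -0.02, 0, 12, 0, -0.85, -0.02, 0, 12, 0, -0.95, -0.02, 0, 12],
)

```text
time_s: 17.25
tool_pos: [0.4769, 0.0355, 0.0463]
tool_rot: [-180.0, 0.0, -3.4]
force: [0.3, -1.6, 0.1]
grip_width: 0.0162
grasp_force: 30.0
```

```bash
python3 to.py .4782 .0691 .046 -3.5;python3 - <<'E'
from h import *
P,D=snap('top','t9');Q,DS=snap('scene','s9')
a=cv2.resize(P[190:290,310:410],(400,400),interpolation=cv2.INTER_CUBIC)
u,v=proj('scene',[.476,.05,.03]).astype(int)
c=cv2.resize(Q[v-60:v+60,u-60:u+60],(400,400),interpolation=cv2.INTER_CUBIC)
cv2.imwrite('pics/z9.png',np.hstack([a,c])[:,:,::-1])
E
```

```text
t 17.25 pos [0.4769 0.0355 0.0463] rot [-179.99    0.     -3.43] F [ 0.3 -1.6  0.1] q7 [-25.2   7.3  18.8 118.8  -2.9  54.4 -98.3] w 0.016207633141746693 30.000064484775066
units [-0.017 -0.84   0.006] turn 0.006963763930599498
```

View pics/z9.png

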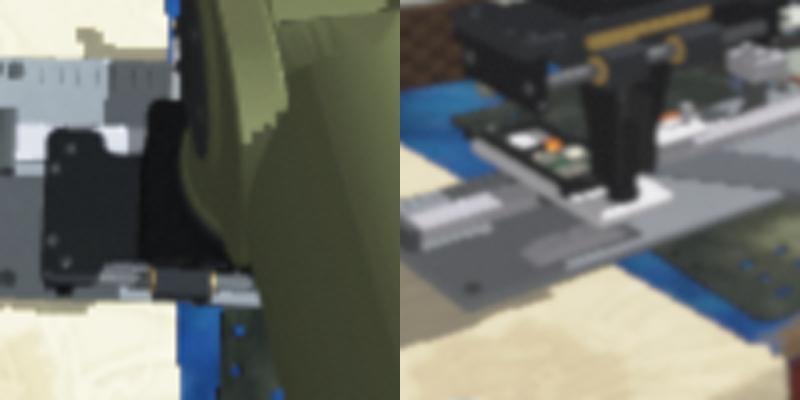

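The carriage follows the gripper, and the strip lies just ahead (scene crop (440,205)). I'll creep on, watching the push force.

Call:
drive_tool(
  moves=[0, -0.1, 0, 0, 12, 0, -0.2, 0, 0, 12, 0, -0.2, 0, 0, 12],
)

```text
time_s: 17.73
tool_pos: [0.4772, 0.043, 0.0463]
tool_rot: [-180.0, 0.0, -3.5]
force: [0.7, -1.8, -1.5]
grip_width: 0.0168
grasp_force: 30.0
```

Call:
drive_tool(
  moves=[0, -0.08, 0, 0, 12, 0, -0.15, 0, 0, 12, 0, -0.15, 0, 0, 12],
)

```text
time_s: 18.1
tool_pos: [0.4775, 0.0478, 0.0463]
tool_rot: [179.9, 0.0, -3.5]
force: [-0.7, -4.9, -1.1]
grip_width: 0.0166
grasp_force: 30.0
```

Call:
drive_tool(
  moves=[0, -0.08, 0, 0, 12, 0, -0.15, 0, 0, 12, 0, -0.15, 0, 0, 12],
)

```text
time_s: 18.48
tool_pos: [0.4779, 0.054, 0.0463]
tool_rot: [180.0, 0.0, -3.5]
force: [0.2, -3.7, -0.3]
grip_width: 0.0162
grasp_force: 30.0
```

Call:
drive_tool(
  moves=[0, -0.05, 0, 0, 12, 0, -0.1, 0, 0, 12, 0, -0.1, 0, 0, 12],
)

```text
time_s: 18.85
tool_pos: [0.4781, 0.0589, 0.0463]
tool_rot: [-180.0, 0.0, -3.5]
force: [-0.4, -3.3, 0.2]
grip_width: 0.0165
grasp_force: 30.0
```

Call:
drive_tool(
  moves=[0, -0.05, 0, 0, 12, 0, -0.08, 0, 0, 12, 0, -0.08, 0, 0, 12],
)

```text
time_s: 19.23
tool_pos: [0.4783, 0.0621, 0.0463]
tool_rot: [-180.0, 0.0, -3.5]
force: [-0.2, -4.3, -0.3]
grip_width: 0.0165
grasp_force: 30.0
```

Call:
drive_tool(
  moves=[0, -0.04, 0, 0, 12, 0, -0.04, 0, 0, 12, 0, -0.04, 0, 0, 12],
)

```text
time_s: 19.6
tool_pos: [0.4784, 0.0639, 0.0463]
tool_rot: [-180.0, 0.0, -3.5]
force: [0.1, -1.8, -0.9]
grip_width: 0.0164
grasp_force: 30.0
```

Call:
drive_tool(
  moves=[0, -0.04, 0, 0, 12, 0, -0.04, 0, 0, 12, 0, -0.04, 0, 0, 12],
)

```text
time_s: 19.98
tool_pos: [0.4785, 0.0652, 0.0463]
tool_rot: [-180.0, 0.0, -3.5]
force: [-2.0, -2.9, -0.7]
grip_width: 0.0165
grasp_force: 30.0
```

Call:
drive_tool(
  moves=[0, -0.04, 0, 0, 12, 0, -0.04, 0, 0, 12, 0, -0.04, 0, 0, 12],
)

```text
time_s: 20.35
tool_pos: [0.4786, 0.0671, 0.0463]
tool_rot: [-180.0, 0.0, -3.5]
force: [-1.5, -2.3, -0.6]
grip_width: 0.016
grasp_force: 30.0
```

Call:
drive_tool(
  moves=[0, -0.03, 0, 0, 12, 0, -0.03, 0, 0, 12, 0, -0.03, 0, 0, 12],
)

```text
time_s: 20.72
tool_pos: [0.4787, 0.0684, 0.0463]
tool_rot: [-180.0, 0.0, -3.5]
force: [-3.2, -1.6, -1.6]
grip_width: 0.0167
grasp_force: 30.0
```

```bash
cat > f.py <<'E'
from h import *
L=[]
for i in range(8): env.read_camera('top');o=env.get_obs();L.append(np.r_[o['force'],o['tool_pos'][1]*1000])
print(np.mean(L,0).round(2),np.std(L,0).round(2),o['time_s'])
E
python3 f.py
```

```text
[-2.260e+00  5.000e-02 -1.610e+00  6.842e+01] [0.58 0.96 0.39 0.02] 21.125
```

Call:
drive_tool(
  moves=[0, -0.03, 0, 0, 12, 0, -0.03, 0, 0, 12, 0, -0.03, 0, 0, 12],
)

```text
time_s: 21.5
tool_pos: [0.4787, 0.0688, 0.0463]
tool_rot: [180.0, 0.0, -3.5]
force: [-3.9, -1.3, -1.4]
grip_width: 0.0168
grasp_force: 30.0
```

```bash
python3 f.py
```

```text
[-3.47 -1.32 -0.8  68.86] [0.42 0.41 0.63 0.02] 21.9
```

Call:
drive_tool(
  moves=[-0.01, -0.02, 0, 0, 12, -0.02, -0.02, 0, 0, 12, -0.02, -0.02, 0, 0, 12],
)

```text
time_s: 22.28
tool_pos: [0.4788, 0.0705, 0.0463]
tool_rot: [-180.0, -0.1, -3.5]
force: [-0.0, 1.2, -6.2]
grip_width: 0.0165
grasp_force: 30.0
```

```bash
python3 f.py
```

```text
[ 1.85  1.89 -7.77 70.44] [0.89 0.53 1.07 0.02] 22.675
```

Call:
drive_tool(
  moves=[0, -0.02, 0.01, 0, 12, 0, -0.02, 0.02, 0, 12, 0, -0.02, 0.02, 0, 12],
)

```text
time_s: 23.05
tool_pos: [0.4788, 0.0705, 0.0463]
tool_rot: [-180.0, -0.1, -3.5]
force: [-0.6, -0.5, -0.1]
grip_width: 0.0166
grasp_force: 30.0
```

```bash
python3 f.py
```

```text
[ 2.000e-02 -4.400e-01  2.770e+00  7.052e+01] [0.66 0.48 1.62 0.03] 23.45
```

Call:
drive_tool(
  moves=[0, -0.02, 0, 0, 12, 0, -0.02, 0, 0, 12, 0, -0.02, 0, 0, 12],
)

```text
time_s: 23.82
tool_pos: [0.4788, 0.0717, 0.0462]
tool_rot: [-180.0, -0.1, -3.5]
force: [-0.9, 1.0, 5.7]
grip_width: 0.0169
grasp_force: 30.0
```

```bash
python3 f.py
```

```text
[-3.800e-01 -1.000e-02  5.520e+00  7.165e+01] [0.35 0.35 0.4  0.01] 24.225
```

Call:
drive_tool(
  moves=[0, -0.01, -0.02, 0, 12, 0, -0.02, -0.02, 0, 12, 0, -0.02, -0.02, 0, 12],
)

```text
time_s: 24.6
tool_pos: [0.4788, 0.0718, 0.0462]
tool_rot: [180.0, -0.1, -3.5]
force: [3.7, -2.2, -1.8]
grip_width: 0.0163
grasp_force: 30.0
```

```bash
python3 f.py
```

```text
[ 4.85 -1.73 -3.05 71.89] [0.66 0.43 0.79 0.02] 25.0
```

Call:
drive_tool(
  moves=[0, -0.02, 0.01, 0, 12, 0.01, -0.02, 0.01, 0, 12, 0.01, -0.02, 0.01, 0, 12],
)

```text
time_s: 25.38
tool_pos: [0.4788, 0.0722, 0.0462]
tool_rot: [180.0, 0.0, -3.5]
force: [0.9, -5.2, 2.4]
grip_width: 0.0163
grasp_force: 30.0
```

```bash
python3 f.py
```

```text
[ 1.97 -4.66  2.74 72.19] [0.41 0.39 0.4  0.02] 25.775
```

The push rises steeply with almost no motion, so the ball is seated in the notch. I'll back off to near-zero push.

Call:
drive_tool(
  moves=[0, 0.02, 0, 0, 12, 0, 0.03, 0, 0, 12, 0, 0.03, 0, 0, 12],
)

```text
time_s: 26.15
tool_pos: [0.4788, 0.0722, 0.0462]
tool_rot: [-180.0, -0.0, -3.5]
force: [2.0, -1.9, 4.3]
grip_width: 0.0168
grasp_force: 30.0
```

```bash
python3 f.py; python3 - <<'E'
from h import *
P,D=snap('top','t10');Q,DS=snap('scene','s10')
u,v=proj('scene',[.476,.07,.03]).astype(int)
c=cv2.resize(Q[v-50:v+50,u-50:u+50],(400,400),interpolation=cv2.INTER_CUBIC)
u,v=proj('scene',[.552,-.157,.08]).astype(int)
a=cv2.resize(Q[v-50:v+50,u-50:u+50],(400,400),interpolation=cv2.INTER_CUBIC)
cv2.imwrite('pics/z10.png',np.hstack([a,c])[:,:,::-1])
E
```

```text
[ 1.58 -2.32  4.89 72.16] [0.38 0.61 0.44 0.02] 26.55
```

View pics/z10.png

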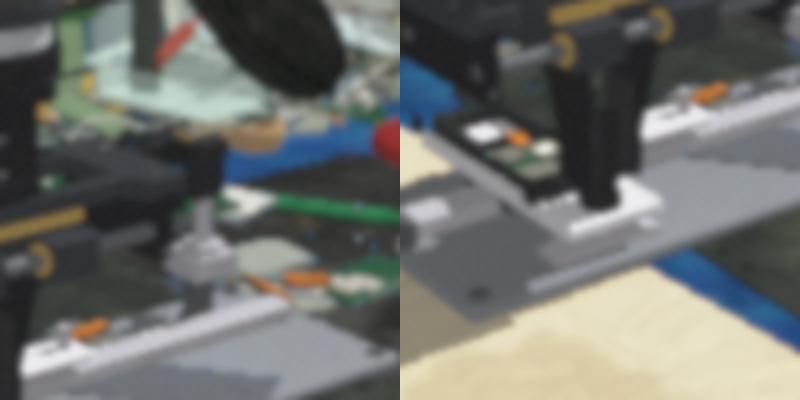

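The key stands in the screw (left crop, ≈(205,200)) and the knob is gripped over the strip (right crop, ≈(600,190)). One last small relief, then hand in.

Call:
drive_tool(
  moves=[0, 0.02, 0, 0, 12, 0, 0.02, 0, 0, 12, 0, 0.02, 0, 0, 12],
)

```text
time_s: 27.02
tool_pos: [0.4788, 0.072, 0.0462]
tool_rot: [-179.9, -0.0, -3.5]
force: [0.9, 1.0, 6.1]
grip_width: 0.0165
grasp_force: 30.0
```

```bash
python3 f.py; python3 -c "
from h import *;print(env.sign_off())"
```

```text
[ 1.58  1.37  5.23 72.01] [0.59 0.34 0.67 0.03] 27.425
the job is handed in; nothing more can be done
None
```

I handed the job in at about 27 s: the screw is turned to its stop with the key left standing in it, and the carriage is at the V notch with the knob still gripped; by the force readings the ball is seated, but I had no direct view of the notch.

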